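# Unscrew the olive jar in its tilted stand and set its strainer basket out to drain

### The job

Unscrew the green cap of the olive jar (it is on tight; keep twisting and regripping until it comes free), lift it off and lay it flat, open side down, on the metal tray beside the ramekin. Then draw the strainer basket out of the jar by its white knob, hold it just above the open mouth for about two seconds to drain, and stand it upright in the ramekin on the tray. Put things down, do not drop them, and leave the other jar, the timer and the tin alone.

Things in the scene. Friction and masses are not known exactly. Their poses are not given: they have to be found in the camera images.
- jar: Clear jar of green olives, 76 mm wide, leaning 0.61 rad (35 deg) to its -x side in a fixed steel stand; clamped, cannot turn or move. Origin: centre of its underside; z along the jar's axis out of the mouth. Neck 58 mm over its thread, rim at z=143 mm; the tight cap covers z=112 to 166. A like jar with a red cap and red peppers stands 130 to 220 mm to one side: leave it alone.
- mouth (a point): Centre of the jar's mouth, level with the rim of the neck (jar z = 143 mm); axes as the jar's. The caps of both jars reach 0.20 m above the worktop; a fixed can opener, 0.41 m tall, stands at the right front corner of the worktop: keep the arm clear of both.
- cap: Green fluted screw cap, 66 mm wide, 54 tall, hollow, 0.12 kg, on the jar's axis. Origin: centre of its open lower edge (tight: jar z=112 mm); z out of its closed top. Right-hand thread: opens counter-clockwise seen from its top, rises 15 mm a turn; 0.5 N m breaks it loose, then it turns easily and stays put. Comes free after 3.2 rad (8 mm up); then 45 mm more along the axis clears the knob.
- basket: Wire strainer basket of olives, 90 mm tall, 0.10 kg, hanging in the neck under the cap. Origin: centre of its underside (in the jar: jar z=71 mm, within 2 mm of the axis); z up. Cup 35 mm wide to z=64, collar 43 wide to z=72, flange 49 wide at z=72 to 74.5 (rests on the neck's rim), then a straight white knob 16 mm wide, z=74.5 to 89.5: pinch it with the fingertips.
- tray: Aluminium drip tray, fixed, 290 x 150 mm, rim 15 mm high. Origin: centre of its underside; x along its long side, z up. Floor at z=2 mm, 280 x 140 mm inside. The ramekin stands in its +x half (x = 55 to 90 mm); the -x half is free for the cap.
- ramekin: Small cream ribbed dish, 68 mm wide, 38 mm high, loose on the tray. Origin: centre of its underside, z up. Inside 52 mm wide, inner floor 5 mm above its underside.
- timer: White wind-up timer, 74 mm across, 55 mm high, loose bystander.
- tin: Vegetable tin with a pale green label, 58 mm across, 72 mm high, loose bystander.
Things that resemble listed ones, but are neither listed nor needed, are in the scene too. What is shaped like the ramekin but blue, red or yellow is not meant.

How it is judged:
By the outcome, as a careful person would: the job done as asked, in the order asked, and still so for the second after the job is handed in, with the robot touching nothing.
It also fails if it takes over 72 s, if anything falls off the work surface, if the arm or the gripper's body presses on something with over 40 N, if the wrist force passes 120 N, or if a joint passes its speed limit or range.

### The arm

A 6-joint arm with a two-finger parallel gripper is mounted at the origin on a cart in front of the work surface, level with it; the furniture and walls round the work are solid. World frame = base frame: x ahead of the robot, y to its left, z up, the work surface at z = 0. Lengths are in mm, angles in rad, forces in N, time in s.
With the tool pointing down it reaches from about 350 to 775 mm from the base axis. Payload 7.3 kg.
Tool frame: the origin (TCP) lies on the front face of the gripper's body, between the roots of the fingers; the fingertips stand 66 mm ahead of it and the grasp point (between the pads) lies 47 mm ahead of it (bot.tip_extent is the distance from the TCP to the fingertips, in mm); z points along the fingers, y is the line along which they close (so a half turn about z gives the same grasp; the last joint's range is limited). The gripper opens to 92 mm and grips with 3 to 60 N. Pads are 19 mm wide; open, the fingers measure 130 mm over their backs; the gripper's body (75 mm by 190 mm) begins 47 mm behind the grasp point.
Start: joints at [1.074, 0.342, 1.524, -0, 1.275, -0.146], TCP at [180.399, 493.046, 292.241] pointing down, gripper open.
Joint ranges: [-2.53, 2.53], [-0.77, 2.02], [0.04, 2.7], [-1, 4.14], [0.28, 2.66], [-3.11, 3.11]. Speed limits (rad/s): [2.57, 2.57, 3.14, 3.14, 3.14, 3.14].

### API

Orientations are given as [roll, pitch, yaw] about the fixed x, y, z axes, in that order (R = Rz(yaw) Ry(pitch) Rx(roll)).
In Python, from plant import readout, viewer, order, bot gives the robot as it stands.
- The arm moves only by the shell command python3 -m creep 'ROWS'. ROWS is text: rows parted by semicolons, each of 7 numbers parted by spaces: the shift along the world's x, y, z in m, then the turn, a rotation vector about the world's x, y, z in rad, then the opening in per cent of the stroke, from 0 (shut) to 100 (fully open). A call has 1 to 8 rows; each row shifts and turns the commanded pose from where the row before left it; what a row does not reach is not made up. A row lasts 1/12 s, in which the tool goes at most 41.7 mm and 7.16 degrees, less where a joint would pass 70% of its speed; a pose out of reach is approached as far as the arm can. A call is refused whole if a number of a shift passes 0.0417 or a number of a turn 0.125, either way. A call with a gripper value outside its range is refused whole. The fingers move at their own pace and stop on an object; the grip force is fixed at half the most. Time passes only in rows, so rows that do not move let the fingers close. It gives the time, the measured TCP pose, the force, the opening and the grip force at its end, in the units of the state.
- readout.get_obs(): the state, without advancing time (a new reading comes with each control period).
- viewer.capture(name): name is "side" or "top" or "wrist"; returns the picture (480x640x3 uint8, red, green, blue); there is no depth.
- viewer.camera_info(name): a dict with "fx", "fy", "cx", "cy" (pixels), "origin" and "rotation" of the camera in the world. Camera axes: x right, y up, looking along -z (the intrinsics and any distortion apply to the point x, -y, -z); pixel columns grow to the right and rows downward; lengths in mm; the calibration is good to about 2 mm. The wrist camera is an equidistant fisheye: a pixel r from the principal point sees the ray r / f radians off the axis. A picture is of the moment at which its call begins: read the wrist's pose just before it. camera_info takes no time and is no camera call; for the wrist camera it gives the pose at the moment of the call.
- order.close_job(): hands the job in; it is judged then, once.
The state is a dict: "time": time; "joint_positions": joint angles; "dq": joint speeds; "tau": joint torques, N m; "tool_pos": TCP position; "tcp_rot": TCP orientation; "contact_force": force on the tool from outside, world axes, zero at the start; "moment": the same for the moment, N m; "grip_width": finger opening in mm; "finger_force": force on a finger pad.
Only numpy, scipy, OpenCV 4.12 (cv2) and the standard library are available. Lean on these libraries where they do the work, as an engineer would, in place of code of your own. Each camera call takes 0.05 s, during which the arm holds its last target. There are 200 camera calls.

## Working session

There is one attempt and no reset: what is moved stays moved. The work goes in short steps, Python scripts to look and compute and a shell command to move; the robot and the scene stay as the last step left them, time stands still between calls to the robot, and variables do not carry over. Pictures are saved under pics/ and viewed, at most 12 in all, crops included, and the job is handed in when it is done.

```bash
ls; mkdir -p pics
python3 - <<'E'
from plant import readout, viewer
import cv2, numpy as np
print(readout.get_obs())
ims=[]
for n in ["side","top","wrist"]:
    i=viewer.camera_info(n); print(n,i)
    im=viewer.capture(n)[:,:,::-1]; cv2.imwrite(f"pics/{n}0.png",im)
E
```

```text
pics
{'time': 0.0, 'joint_positions': array([ 1.07398489e+00,  3.42707743e-01,  1.52503054e+00, -2.02738262e-06,
        1.27540044e+00, -1.45983010e-01]), 'dq': array([ 5.52194431e-04,  1.00340552e-03,  1.43057182e-03,  4.85503675e-04,
       -1.10271644e-03, -7.12889523e-05]), 'tau': array([ 1.24086666e-03, -4.31243598e+01, -2.44222087e+01,  7.16754911e-02,
        5.60031622e-02, -1.50385613e-04]), 'tool_pos': array([180.2495693 , 492.752559  , 291.54794648]), 'tcp_rot': array([-3.14006275e+00, -2.22979968e-04,  2.79076465e+00]), 'contact_force': array([-0.05685121, -0.54401679, -0.2792604 ]), 'moment': array([ 0.00543551, -0.01171414, -0.00541904]), 'finger_force': 0.0, 'grip_width': 91.70004276188126}
side {'fx': 493.0044398435268, 'fy': 493.0044398435268, 'cx': 312.9462222294602, 'cy': 245.25625587051172, 'origin': array([ 600.50256449, -865.87675522,  655.07884189]), 'rotation': array([ 0.99562549, -0.007566  , -0.02203525])}
top {'fx': 567.7250546086518, 'fy': 567.7250546086518, 'cx': 320.21242219529694, 'cy': 236.30166474588785, 'origin': array([ 541.45695154,  -39.54584647, 1349.18911656]), 'rotation': array([ 0.0630929 ,  0.00904076, -1.57203725])}
wrist {'fx': 371.64829954431775, 'fy': 371.64829954431775, 'cx': 317.03809245366665, 'cy': 237.4974810664602, 'origin': array([111.10937117, 518.92381789, 383.74866354]), 'rotation': array([-0.27705608,  0.00225909,  1.21973996])}
```

View pics/side0.png

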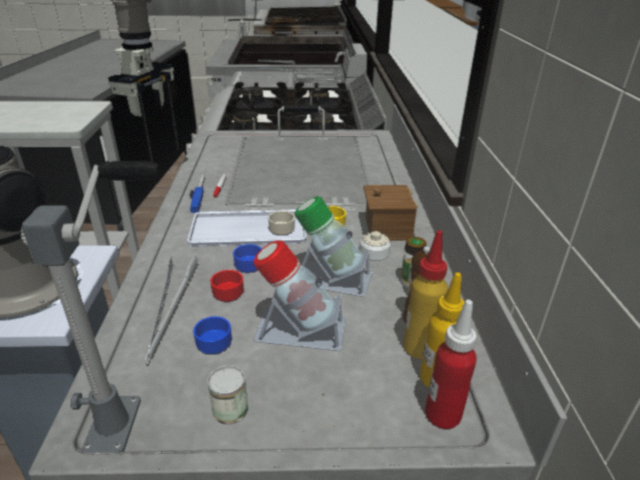

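View pics/top0.png

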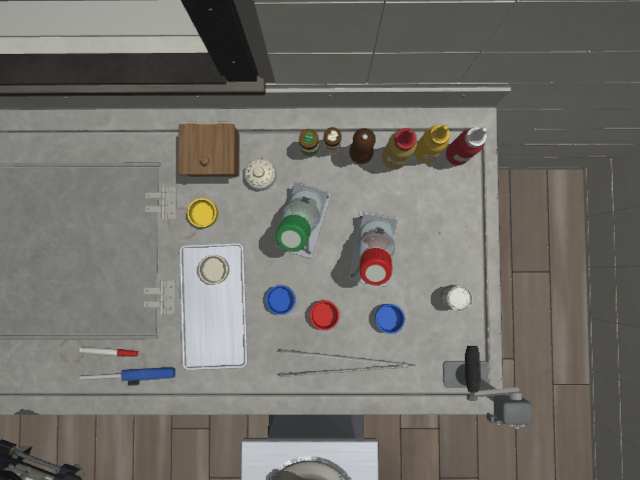

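Top view: the green cap is at about (293,233), and its jar leans toward the robot. The red-capped jar is at (376,265), the tray centre at (213,306), the timer/jar-like white item at (260,174), and the tin at (458,298). Ramekin candidates are cream (213,269) on the tray, blue (280,299) and (389,318), red (323,315) and yellow (202,213). Only the cream one on the tray fits. Next is an enlarged crop to confirm it and measure.

```bash
cat > h.py <<'E'
import numpy as np, cv2
from scipy.spatial.transform import Rotation as Ro
from plant import readout, viewer
def cam(n):
    i=viewer.camera_info(n); return i, Ro.from_euler('xyz',i['rotation']).as_matrix(), np.array(i['origin'])
def ray(c,u,v,fish=False):
    i,R,o=c; a=np.array([(u-i['cx'])/i['fx'],(v-i['cy'])/i['fy']])
    if fish:
        t=np.linalg.norm(a); a=a/t if t>0 else a
        d=np.array([a[0]*np.sin(t),-a[1]*np.sin(t),-np.cos(t)])
    else: d=np.array([a[0],-a[1],-1.])
    d=R@d; return o,d/np.linalg.norm(d)
def plane(c,u,v,z,fish=False):
    o,d=ray(c,u,v,fish); return o+d*(z-o[2])/d[2]
def tri(rs):
    A=0;b=0
    for o,d in rs:
        P=np.eye(3)-np.outer(d,d);A=A+P;b=b+P@o
    p=np.linalg.solve(A,b); return p,[np.linalg.norm((np.eye(3)-np.outer(d,d))@(p-o)) for o,d in rs]
def proj(c,p,fish=False):
    i,R,o=c; q=R.T@(np.array(p)-o); q=np.array([q[0],-q[1],-q[2]])
    if fish:
        r=np.linalg.norm(q[:2]);t=np.arctan2(r,q[2]);a=q[:2]/max(r,1e-9)*t
    else: a=q[:2]/q[2]
    return np.array([i['cx']+i['fx']*a[0],i['cy']+i['fy']*a[1]])
E
python3 - <<'E'
from h import *
t=cv2.imread('pics/top0.png'); s=cv2.imread('pics/side0.png')
C=cv2.INTER_CUBIC
a=cv2.resize(t[180:260,265:335],(350,400),interpolation=C)   # x5
b=cv2.resize(s[190:300,290:380],(450,550),interpolation=C)   # x5
r=cv2.resize(t[240:290,175:250],(300,200),interpolation=C)  # x4
o=np.zeros((600,800,3),np.uint8); o[:400,:350]=a; o[:550,350:]=b; o[400:,:300]=r
cv2.imwrite('pics/crop1.png',o)
for n,im in (('top',t),('side',s)):
    h=cv2.cvtColor(im,cv2.COLOR_BGR2HSV); m=cv2.inRange(h,(50,120,40),(80,255,255))
    k,l,st,ce=cv2.connectedComponentsWithStats(m)
    for j in range(1,k):
        if st[j,4]>100: print(n,st[j],ce[j])
ct=cam('top')
h=cv2.cvtColor(t,cv2.COLOR_BGR2HSV)
# tray mask
m=cv2.inRange(t,(175,175,175),(255,255,255)); m[:, :150]=0; m[:230]=0;m[380:]=0;m[:,260:]=0
cs=max(cv2.findContours(m,0,2)[0],key=cv2.contourArea); R=cv2.minAreaRect(cs); print(R)
print([plane(ct,*p,15).round(1) for p in cv2.boxPoints(R)])
E
```

```text
top [276 215  34  36 638] [294.14106583 229.93103448]
side [296 197  35  34 652] [314.56288344 214.42177914]
((214.55401611328125, 304.49853515625), (120.92881774902344, 59.87002944946289), 88.45184326171875)
[array([606.1, 296. ,  15. ]), array([609.7, 154.7,  15. ]), array([328.3, 145. ,  15. ]), array([324.6, 284.4,  15. ])]
```

View pics/crop1.png

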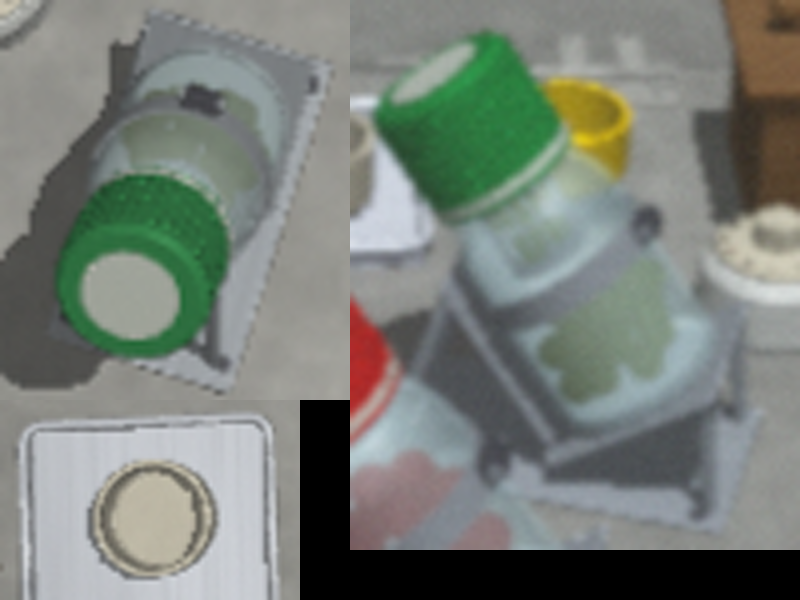

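The crop shows the green cap with a grey disc on top: top view about (291,239), side view about (306.6,204.8). The stand plate edge runs from (331,194) to (310.6,259). The cream ramekin on the tray has its rim centre at about (213,269.5), which confirms it.

Run:
```python
from h import *
t=cv2.imread('pics/top0.png'); s=cv2.imread('pics/side0.png')
ct,cs=cam('top'),cam('side')
def disc(im,seed,tol=12):
    g=im.copy(); m=np.zeros((482,642),np.uint8)
    cv2.floodFill(g,m,seed,0,(tol,)*3,(tol,)*3,4|cv2.FLOODFILL_FIXED_RANGE|(255<<8)|cv2.FLOODFILL_MASK_ONLY)
    m=m[1:-1,1:-1]; c=max(cv2.findContours(m,0,2)[0],key=cv2.contourArea); return cv2.fitEllipse(c)
et,es=disc(t,(291,239)),disc(s,(307,205)); print(et,es)
P,e=tri([ray(ct,*et[0]),ray(cs,*es[0])]); print('captop',P,e)
a=[plane(ct,*p,2) for p in((295,182.4),(331,194),(310.6,259))]; print([x.round(1) for x in a])
d=a[1]-a[2]; print('az of jar x axis (away from lean) deg',np.degrees(np.arctan2(d[1],d[0])), np.linalg.norm(d),np.linalg.norm(a[0]-a[1]))
d=a[0]-a[1];print('alt az',np.degrees(np.arctan2(d[1],d[0]))-90)
m=cv2.inRange(cv2.cvtColor(t,cv2.COLOR_BGR2HSV),(15,25,90),(35,120,255)); m[:,:190]=0;m[:,240:]=0;m[:245]=0;m[300:]=0
c=max(cv2.findContours(m,0,2)[0],key=cv2.contourArea); er=cv2.minEnclosingCircle(c); print('ram px',er, plane(ct,*er[0],38))
c2=cv2.boundingRect(c);print(c2)
# cap axis from green mask: project with azimuth candidates
for az in (8,11,14,17,20,23):
    u=np.array([-np.sin(.61)*np.cos(np.radians(az)),-np.sin(.61)*np.sin(np.radians(az)),np.cos(.61)])
    b=P-166*u; print(az,b.round(1),proj(ct,P-54*u).round(1),proj(cs,P-54*u).round(1),proj(ct,b).round(1),proj(cs,b).round(1))
```

```text
((290.5611572265625, 238.71421813964844), (15.02192497253418, 18.236745834350586), 113.47785949707031) ((306.6826477050781, 203.80572509765625), (3.072404384613037, 15.912667274475098), 55.60871124267578)
captop [610.91672196  32.49510163 174.30755881] [np.float64(0.12060237575254194), np.float64(0.12060237575255243)]
[array([755.9,  32.7,   2. ]), array([727.8, -53.4,   2. ]), array([572.7,  -4.6,   2. ])]
az of jar x axis (away from lean) deg -17.45260161269451 162.592290657933 90.56195746801073
alt az -18.117294562270644
ram px ((213.2093048095703, 268.7674560546875), 14.842061996459961) [549.61907981 219.46966167  38.        ]
(199, 255, 30, 29)
8 [705.1  45.7  38.2] [289.8 225.7] [321.1 221.3] [288.5 201.7] [348.6 254.7]
11 [704.3  50.6  38.2] [289.1 225.8] [320.9 220.9] [286.4 202. ] [348.1 253.5]
14 [703.2  55.5  38.2] [288.4 226. ] [320.7 220.5] [284.3 202.5] [347.4 252.3]
17 [701.9  60.3  38.2] [287.6 226.2] [320.5 220.2] [282.3 203.1] [346.7 251.1]
20 [700.3  65.   38.2] [286.9 226.4] [320.2 219.8] [280.2 203.7] [345.8 249.9]
23 [698.5  69.7  38.2] [286.2 226.7] [319.9 219.5] [278.2 204.5] [344.9 248.8]
```

```bash
R8='x'
python3 -m creep '0.014 -0.017 0.001 0 0 -0.122 100;0.014 -0.017 0.001 0 0 -0.122 100;0.014 -0.017 0.001 0 0 -0.122 100;0.014 -0.017 0.001 0 0 -0.122 100;0.014 -0.017 0.001 0 0 -0.122 100;0.014 -0.017 0.001 0 0 -0.122 100;0.014 -0.017 0.001 0 0 -0.122 100;0.014 -0.017 0.001 0 0 -0.122 100'
python3 -m creep '0.014 -0.017 0.001 0 0 -0.122 100;0.014 -0.017 0.001 0 0 -0.122 100;0.014 -0.017 0.001 0 0 -0.122 100;0.014 -0.017 0.001 0 0 -0.122 100;0.014 -0.017 0.001 0 0 -0.122 100;0.014 -0.017 0.001 0 0 -0.122 100;0.014 -0.017 0.001 0 0 -0.122 100;0.014 -0.017 0.001 0 0 -0.122 100'
python3 -c "from plant import readout;print(readout.get_obs()['joint_positions'].round(2))"
```

```text
time: 0.82
tool_pos: [292.8, 356.1, 300.1]
tcp_rot: [-3.141, 0.0, 1.809]
contact_force: [0.6, 0.0, 0.1]
grip_width: 91.6
finger_force: 0.0
time: 1.48
tool_pos: [404.8, 220.1, 308.1]
tcp_rot: [-3.141, 0.0, 0.833]
contact_force: [-0.4, 0.3, 0.3]
grip_width: 92.1
finger_force: 0.0
[ 0.33  0.21  1.66 -0.    1.27  1.07]
```

```bash
python3 -m creep '0.014 -0.017 0 0 0 -0.122 100;0.014 -0.017 0 0 0 -0.122 100;0.014 -0.017 0 0 0 -0.122 100;0.014 -0.017 0 0 0 -0.122 100;0.014 -0.017 0 0 0 -0.122 100;0.014 -0.017 0 0 0 -0.122 100;0.014 -0.017 0 0 0 -0.122 100;0.014 -0.017 0 0 0 -0.122 100'
python3 -m creep '0.012 -0.016 -0.004 0 0 -0.122 100;0.012 -0.014 -0.004 0 0 -0.122 100;0 0 -0.004 -0.037 -0.116 0 100;0 0 -0.004 -0.037 -0.116 0 100;0 0 -0.004 -0.037 -0.116 0 100;0 0 -0.004 -0.037 -0.116 0 100;0 0 -0.004 -0.037 -0.116 0 100;0 0 0 0 0 0 100'
python3 - <<'E'
from h import *
o=readout.get_obs(); print(o['joint_positions'].round(2),o['tcp_rot'])
R=Ro.from_euler('xyz',o['tcp_rot']).as_matrix(); print('toolz',R[:,2])
c=cam('wrist'); im=viewer.capture('wrist')[:,:,::-1]; cv2.imwrite('pics/w1.png',im)
print('cam in tool',R.T@(c[2]-o['tool_pos']),'pred captop px',proj(c,(611,32.5,175),True))
np.savez('w1.npz',info=np.array([c],dtype=object),tool=o['tool_pos'],R=R)
E
```

```text
time: 2.15
tool_pos: [516.9, 84.1, 308.0]
tcp_rot: [3.141, 0.001, -0.143]
contact_force: [1.3, 0.5, 1.0]
grip_width: 91.6
finger_force: 0.0
time: 2.82
tool_pos: [536.6, 55.7, 277.0]
tcp_rot: [-3.094, -0.605, -0.393]
contact_force: [-1.2, 0.3, -0.6]
grip_width: 91.8
finger_force: 0.0
[ 0.06  0.2   1.9  -0.44  0.5   2.34] [-3.09446748 -0.60500225 -0.39324134]
toolz [ 0.54281896 -0.1741874  -0.82158769]
cam in tool [ 73.50349143  -0.6365904  -92.23630006] pred captop px [316.0366552  245.11400121]
```

View pics/w1.png

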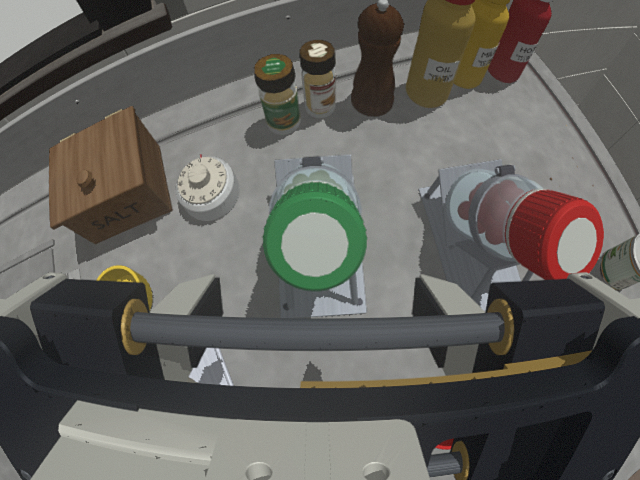

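The wrist view shows the green cap's disc at about (315,244), within 1 px of the prediction. The jar lies straight behind it at column ≈317, so the azimuth is good. The timer is at (207,187) and the red cap at (578,247). I'll refine the depth with three rays.

Run:
```python
from h import *
w=cv2.imread('pics/w1.png')
m=cv2.inRange(cv2.cvtColor(w,cv2.COLOR_BGR2HSV),(50,120,40),(80,255,255)); m[:150]=0
cn=max(cv2.findContours(m,0,2)[0],key=cv2.contourArea); 
h=np.zeros_like(m); cv2.drawContours(h,[cn],-1,255,-1); hole=cv2.bitwise_and(h,cv2.bitwise_not(m)); hole=cv2.morphologyEx(hole,cv2.MORPH_OPEN,np.ones((5,5)))
ch=max(cv2.findContours(hole,0,2)[0],key=cv2.contourArea); e=cv2.fitEllipse(ch); print('disc',e,'cap box',cv2.boundingRect(cn))
c=np.load('w1.npz',allow_pickle=True)['info'][0]; c=(c[0],c[1],c[2])
ct,cs=cam('top'),cam('side')
P,er=tri([ray(ct,290.6,238.8),ray(cs,306.7,204.4),ray(c,*e[0],True)]); print(P,er)
P2,er2=tri([ray(ct,290.6,238.8),ray(c,*e[0],True)]); print(P2,er2)
u=np.array([-.546,.174,.820])
# width of rim at P: project points +-33 lateral
lat=np.cross(u,[0,0,1]);lat/=np.linalg.norm(lat)
for Q in(P,P2,P+5*u): print(proj(c,Q+33*lat,True),proj(c,Q-33*lat,True))
z=np.load('w1.npz',allow_pickle=True); t=z['tool']; print('tcp',t,'offset along u',(t-P)@u,'lateral',(t-P)-((t-P)@u)*u)
```

```text
disc ((314.245849609375, 244.19137573242188), (64.9901123046875, 67.7942886352539), 92.34184265136719) cap box (266, 183, 100, 107)
[611.41596516  32.78289381 173.09040494] [np.float64(0.7827898503731643), np.float64(0.4381441670486154), np.float64(1.1838022765411622)]
[610.76230816  32.86291635 177.69670467] [np.float64(0.7412796288402207), np.float64(0.7412796288401632)]
[263.40507945 249.04070241] [367.91995376 242.04594913]
[262.32101796 247.84923686] [368.90692829 240.70825031]
[262.31841544 251.51850365] [368.99748525 244.39413212]
tcp [536.64071212  55.68221025 277.04978134] offset along u 130.0584578620419 lateral [-3.76333504  0.26914477 -2.68855905]
```

```bash
python3 -m creep '0.008 -0.002 -0.010 0 0 0 100;0.008 -0.002 -0.010 0 0 0 100;0.008 -0.002 -0.010 0 0 0 100;0.008 -0.002 -0.010 0 0 0 100;0.006 -0.002 -0.009 0 0 0 100;0.006 -0.002 -0.009 0 0 0 100;0.006 -0.002 -0.009 0 0 0 100;0 0 0 0 0 0 100'
python3 -m creep '0.005 -0.002 -0.008 0 0 0 100;0.005 -0.002 -0.007 0 0 0 100;0 0 0 0 0 0 100'
python3 - <<'E'
from h import *
o=readout.get_obs(); P=np.array([611.3,32.8,174]);u=np.array([-.546,.174,.820]);t=o['tool_pos']
print(o['joint_positions'].round(2),'along',(t-P)@u,'lat',(t-P)-((t-P)@u)*u)
E
```

```text
time: 3.53
tool_pos: [590.9, 40.3, 211.3]
tcp_rot: [-3.093, -0.604, -0.397]
contact_force: [-1.0, -0.8, -0.9]
grip_width: 91.8
finger_force: 0.0
time: 3.78
tool_pos: [600.6, 36.7, 196.9]
tcp_rot: [-3.092, -0.605, -0.397]
contact_force: [-0.5, -1.3, -0.4]
grip_width: 91.8
finger_force: 0.0
[ 0.01  0.42  1.86 -0.58  0.33  2.46] along 25.2801365189188 lat [ 3.13895344 -0.54669576  2.18167289]
```

```bash
python3 -m creep '-0.002 0.0005 -0.0015 0 0 0 0;0 0 0 0 0 0 0;0 0 0 0 0 0 0;0 0 0 0 0 0 0;0 0 0 0 0 0 0;0 0 0 0 0 0 0;0 0 0 0 0 0 0;0 0 0 0 0 0 0'
python3 - <<'E'
from h import *
o=readout.get_obs(); print(o['moment'],o['joint_positions'].round(3))
E
python3 -m creep '-0.0001 0.00003 0.0002 -0.044 0.014 0.066 0;-0.0001 0.00003 0.0002 -0.044 0.014 0.066 0;-0.0001 0.00003 0.0002 -0.044 0.014 0.066 0;-0.0001 0.00003 0.0002 -0.044 0.014 0.066 0'
python3 - <<'E'
from h import *
o=readout.get_obs(); print(o['moment'],o['joint_positions'].round(3))
E
```

```text
time: 4.45
tool_pos: [598.5, 37.7, 197.1]
tcp_rot: [-3.091, -0.608, -0.397]
contact_force: [-0.8, 1.2, 2.2]
grip_width: 65.3
finger_force: 30.0
[0.19881572 0.48962757 0.08694391] [ 0.011  0.414  1.865 -0.588  0.33   2.471]
time: 4.78
tool_pos: [598.0, 37.5, 197.5]
tcp_rot: [2.968, -0.587, -0.003]
contact_force: [0.6, -0.7, -0.3]
grip_width: 65.7
finger_force: 30.0
[-0.05362653  0.48263951 -0.08598589] [ 0.011  0.413  1.865 -0.588  0.332  2.145]
```

```bash
python3 -m creep '-0.00016 0.00005 0.00023 -0.0655 0.0209 0.0984 0;-0.00016 0.00005 0.00023 -0.0655 0.0209 0.0984 0;-0.00016 0.00005 0.00023 -0.0655 0.0209 0.0984 0;-0.00016 0.00005 0.00023 -0.0655 0.0209 0.0984 0;-0.00016 0.00005 0.00023 -0.0655 0.0209 0.0984 0;-0.00016 0.00005 0.00023 -0.0655 0.0209 0.0984 0;-0.00016 0.00005 0.00023 -0.0655 0.0209 0.0984 0;-0.00016 0.00005 0.00023 -0.0655 0.0209 0.0984 0'
python3 - <<'E'
from h import *
o=readout.get_obs(); print(o['moment'],o['joint_positions'].round(3))
E
python3 -m creep '-0.00016 0.00005 0.00023 -0.0655 0.0209 0.0984 0;-0.00016 0.00005 0.00023 -0.0655 0.0209 0.0984 0;-0.00016 0.00005 0.00023 -0.0655 0.0209 0.0984 0;-0.00016 0.00005 0.00023 -0.0655 0.0209 0.0984 0;-0.00016 0.00005 0.00023 -0.0655 0.0209 0.0984 0;-0.00016 0.00005 0.00023 -0.0655 0.0209 0.0984 0;-0.00016 0.00005 0.00023 -0.0655 0.0209 0.0984 0;-0.00016 0.00005 0.00023 -0.0655 0.0209 0.0984 0'
python3 - <<'E'
from h import *
o=readout.get_obs(); print(o['moment'],o['joint_positions'].round(3))
R=Ro.from_euler('xyz',o['tcp_rot']).as_matrix(); print(R[:,2])
c=cam('wrist'); im=viewer.capture('wrist')[:,:,::-1]; cv2.imwrite('pics/w2.png',im)
E
```

```text
time: 5.45
tool_pos: [596.6, 38.0, 199.1]
tcp_rot: [2.562, -0.199, 0.966]
contact_force: [0.0, 0.1, -0.3]
grip_width: 65.6
finger_force: 30.0
[ 0.10070488  0.4789663  -0.00272832] [ 0.013  0.408  1.867 -0.587  0.335  1.183]
time: 6.12
tool_pos: [595.1, 38.4, 200.9]
tcp_rot: [2.621, 0.333, 1.778]
contact_force: [0.2, -0.6, 0.4]
grip_width: 65.4
finger_force: 30.0
[ 0.04392125  0.53263201 -0.00462746] [ 0.014  0.403  1.869 -0.585  0.337  0.22 ]
[ 0.54524137 -0.17508444 -0.819791  ]
```

```bash
python3 -m creep '-0.00016 0.00005 0.00023 -0.0655 0.0209 0.0984 0;-0.00016 0.00005 0.00023 -0.0655 0.0209 0.0984 0;-0.00016 0.00005 0.00023 -0.0655 0.0209 0.0984 0;-0.00016 0.00005 0.00023 -0.0655 0.0209 0.0984 0;-0.00016 0.00005 0.00023 -0.0655 0.0209 0.0984 0;-0.00016 0.00005 0.00023 -0.0655 0.0209 0.0984 0;-0.00016 0.00005 0.00023 -0.0655 0.0209 0.0984 0;-0.00016 0.00005 0.00023 -0.0655 0.0209 0.0984 0'
python3 -m creep '-0.00016 0.00005 0.00023 -0.0655 0.0209 0.0984 0;-0.00016 0.00005 0.00023 -0.0655 0.0209 0.0984 0;0 0 0 0 0 0 0'
python3 -m creep '-0.001 0.0003 0.0016 0 0 0 0;-0.001 0.0003 0.0016 0 0 0 0;0 0 0 0 0 0 0'
python3 - <<'E'
from h import *
o=readout.get_obs(); print(o['moment'],o['joint_positions'].round(3))
c=cam('wrist'); im=viewer.capture('wrist')[:,:,::-1]; cv2.imwrite('pics/w3.png',im)
E
```

```text
time: 6.83
tool_pos: [593.9, 38.7, 202.8]
tcp_rot: [3.136, 0.61, 2.823]
contact_force: [-1.0, -0.8, 0.4]
grip_width: 65.3
finger_force: 30.0
time: 7.08
tool_pos: [593.7, 38.9, 203.3]
tcp_rot: [-2.983, 0.592, 3.112]
contact_force: [-0.4, 0.5, -0.4]
grip_width: 65.7
finger_force: 30.0
time: 7.33
tool_pos: [591.7, 39.6, 206.9]
tcp_rot: [-2.986, 0.593, 3.107]
contact_force: [0.2, -1.1, -0.9]
grip_width: 65.5
finger_force: 30.0
[0.14885367 0.45914816 0.00134485] [ 0.016  0.389  1.872 -0.568  0.346 -0.987]
```

```bash
python3 -m creep '-0.0033 0.001 0.005 0 0 0 0;-0.0033 0.001 0.005 0 0 0 0;-0.0033 0.001 0.005 0 0 0 0;-0.0033 0.001 0.005 0 0 0 0;-0.0033 0.001 0.005 0 0 0 0;-0.0033 0.001 0.005 0 0 0 0;-0.0033 0.001 0.005 0 0 0 0;-0.0033 0.001 0.005 0 0 0 0'
python3 -m creep '-0.0055 0.00174 0.0082 0 0 0 0;-0.0055 0.00174 0.0082 0 0 0 0;-0.0055 0.00174 0.0082 0 0 0 0;-0.0055 0.00174 0.0082 0 0 0 0;-0.0055 0.00174 0.0082 0 0 0 0;0 0 0 0 0 0 0'
python3 - <<'E'
from h import *
o=readout.get_obs(); print(o['moment'],o['joint_positions'].round(3))
im=viewer.capture('wrist')[:,:,::-1]; t=viewer.capture('top')[:,:,::-1]; s=viewer.capture('side')[:,:,::-1]
cv2.imwrite('pics/m4.png',np.hstack([cv2.resize(im,(400,300)),cv2.resize(s[120:300,240:480],(400,300),interpolation=2)]))
E
```

```text
time: 8.05
tool_pos: [565.1, 47.7, 247.4]
tcp_rot: [-2.984, 0.593, 3.11]
contact_force: [0.3, 0.2, -0.7]
grip_width: 65.7
finger_force: 30.0
time: 8.55
tool_pos: [537.6, 56.7, 290.0]
tcp_rot: [-2.985, 0.596, 3.111]
contact_force: [0.7, -0.5, -0.4]
grip_width: 65.7
finger_force: 30.0
[0.19049295 0.3890931  0.04024118] [ 0.06   0.187  1.887 -0.424  0.525 -1.122]
```

View pics/m4.png

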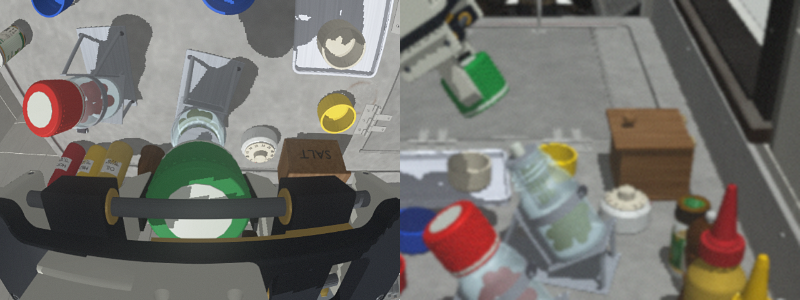

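```bash
python3 -m creep '-0.013 0.016 0 0.0231 0.0726 0 0;-0.0157 0.0201 0 0.0231 0.0726 0 0;-0.0157 0.0201 0 0.0231 0.0726 0 0;-0.0157 0.0201 -0.005 0.0231 0.0726 0 0;-0.0157 0.0201 -0.01 0.0231 0.0726 0 0;-0.0157 0.0201 -0.01 0.0231 0.0726 0 0;-0.0157 0.0201 -0.01 0.0231 0.0726 0 0;-0.0157 0.0201 -0.01 0.0231 0.0726 0 0'
python3 -m creep '-0.003 0.004 -0.015 0 0 0 0;0 0 -0.02 0 0 0 0;0 0 -0.02 0 0 0 0;0 0 -0.02 0 0 0 0;0 0 -0.02 0 0 0 0;0 0 -0.02 0 0 0 0;0 0 -0.015 0 0 0 0;0 0 0 0 0 0 0'
python3 - <<'E'
from h import *
o=readout.get_obs(); print(o['tool_pos'],o['joint_positions'].round(3))
R=Ro.from_euler('xyz',o['tcp_rot']); z=R.as_matrix()[:,2]; print(z, 'fix rotvec',np.cross(z,[0,0,-1]))
im=viewer.capture('top')[:,:,::-1]; cv2.imwrite('pics/t5.png',cv2.resize(im[220:400,120:360],(640,480)))
E
```

```text
time: 9.37
tool_pos: [414.5, 213.9, 242.0]
tcp_rot: [3.141, -0.002, 3.062]
contact_force: [0.6, -1.2, -0.8]
grip_width: 65.5
finger_force: 30.0
time: 10.03
tool_pos: [410.7, 216.3, 109.7]
tcp_rot: [-3.139, -0.004, 3.062]
contact_force: [-0.7, -0.3, -1.8]
grip_width: 65.5
finger_force: 30.0
[410.67784301 216.29083992 109.67162244] [ 3.20e-01  4.81e-01  1.91e+00 -1.00e-03  7.55e-01 -1.17e+00]
[-0.00446348 -0.00240427 -0.99998715] fix rotvec [ 0.00240427 -0.00446348  0.        ]
```

View pics/t5.png

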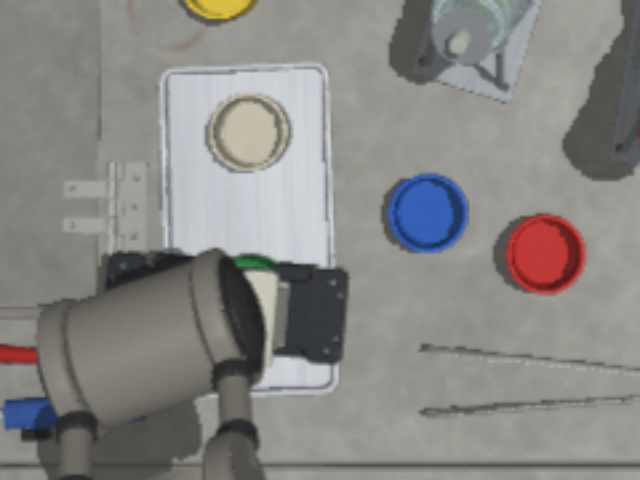

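The cap hangs over the free half of the tray, at about (255,300) in the crop, well clear of the ramekin at (249,132). Lowering gently.

```bash
python3 -m creep '0 0 -0.006 0 0 0 0;0 0 -0.006 0 0 0 0;0 0 -0.006 0.002 -0.004 0 0;0 0 -0.003 0 0 0 0;0 0 0 0 0 0 0'
python3 -m creep '0 0 -0.0015 0 0 0 0;0 0 -0.001 0 0 0 0;0 0 0 0 0 0 0'
python3 -m creep '0 0 -0.0015 0 0 0 0;0 0 0 0 0 0 0'
```

```text
time: 10.5
tool_pos: [411.8, 216.9, 91.3]
tcp_rot: [3.14, 0.004, 3.062]
contact_force: [0.0, 0.1, -1.5]
grip_width: 65.5
finger_force: 30.0
time: 10.75
tool_pos: [412.1, 217.0, 89.3]
tcp_rot: [3.139, 0.005, 3.062]
contact_force: [-0.8, 0.5, -0.4]
grip_width: 65.7
finger_force: 30.0
time: 10.92
tool_pos: [412.0, 217.0, 87.7]
tcp_rot: [3.14, 0.005, 3.062]
contact_force: [0.4, -0.7, -1.0]
grip_width: 65.5
finger_force: 30.0
```

```bash
python3 -m creep '0 0 -0.0015 0 0.004 0 0;0 0 -0.001 0 0 0 0;0 0 0 0 0 0 0'
python3 -m creep '0 0 -0.001 0 0 0 0;0 0 0 0 0 0 0'
python3 -m creep '0 0 -0.001 0 0 0 0;0 0 0 0 0 0 0'
python3 -m creep '0 0 -0.001 0 0 0 0;0 0 0 0 0 0 0'
```

```text
time: 11.17
tool_pos: [412.0, 216.9, 85.0]
tcp_rot: [3.14, 0.001, 3.062]
contact_force: [-0.1, 0.1, -1.4]
grip_width: 65.5
finger_force: 30.0
time: 11.33
tool_pos: [412.0, 217.0, 84.1]
tcp_rot: [3.14, 0.001, 3.062]
contact_force: [0.9, -0.6, -1.2]
grip_width: 66.0
finger_force: 30.0
time: 11.5
tool_pos: [412.0, 217.0, 83.1]
tcp_rot: [3.14, 0.001, 3.062]
contact_force: [-0.3, -0.7, -0.7]
grip_width: 65.7
finger_force: 30.0
time: 11.67
tool_pos: [412.0, 216.9, 82.1]
tcp_rot: [3.14, 0.001, 3.062]
contact_force: [1.6, -0.6, -1.0]
grip_width: 65.7
finger_force: 30.0
```

```bash
python3 -m creep '0 0 -0.001 0 0 0 0;0 0 0 0 0 0 0'
python3 -m creep '0 0 -0.001 0 0 0 0;0 0 0 0 0 0 0'
python3 -m creep '0 0 -0.001 0 0 0 0;0 0 0 0 0 0 0'
```

```text
time: 11.83
tool_pos: [412.1, 217.0, 81.6]
tcp_rot: [3.14, 0.001, 3.062]
contact_force: [-1.3, 0.2, 4.5]
grip_width: 65.8
finger_force: 30.0
time: 12.0
tool_pos: [412.2, 217.0, 81.3]
tcp_rot: [3.14, 0.002, 3.062]
contact_force: [-4.2, -1.3, 13.6]
grip_width: 66.1
finger_force: 30.0
time: 12.17
tool_pos: [412.3, 217.0, 81.1]
tcp_rot: [3.139, 0.002, 3.062]
contact_force: [-6.3, -2.2, 23.1]
grip_width: 65.7
finger_force: 30.0
```

```bash
python3 -m creep '0 0 0.002 0 0 0 0;0 0 0.0005 0 0 0 0;0 0 0 0 0 0 82;0 0 0 0 0 0 82;0 0 0 0 0 0 82;0 0 0 0 0 0 82'
python3 -m creep '0 0 0.005 0 0 0 82;0 0 0.01 0 0 0 82;0 0 0.02 0 0 0 82;0 0 0.03 0 0 0 82;0 0 0.03 0 0 0 82;0 0 0.03 0 0 0 82;0 0 0.03 0 0 0 60;0 0 0.025 0 0 0 50'
python3 -m creep '0.0107 -0.0127 0 0 0 -0.121 40;0.0107 -0.0127 0 0 0 -0.121 40;0.0107 -0.0127 0 0 0 -0.121 40;0.0107 -0.0127 0 0 0 -0.121 40;0.0107 -0.0127 0 0 0 -0.121 40;0.0107 -0.0127 0 0 0 -0.121 40;0.0107 -0.0127 0 0 0 -0.121 40;0.0107 -0.0127 0 0 0 -0.121 40'
python3 -m creep '0.0107 -0.0127 0 0 0 -0.121 40;0.0107 -0.0127 0 0 0 -0.121 40;0.0107 -0.0127 0 0 0 -0.121 40;0.0107 -0.0127 0 0 0 -0.121 40;0.0107 -0.0127 0 0 0 -0.121 40'
python3 -m creep '0 0 0 -0.031 -0.097 0 40;0 0 0 -0.031 -0.097 0 40;0 0 0 -0.031 -0.097 0 40;0 0 0 -0.031 -0.097 0 40;0 0 0 -0.031 -0.097 0 40;0 0 0 -0.031 -0.097 0 40;0 0 0 0 0 0 40;0 0 0 0 0 0 40'
python3 - <<'E'
from h import *
o=readout.get_obs(); print(o['joint_positions'].round(3)); R=Ro.from_euler('xyz',o['tcp_rot']).as_matrix(); print(R)
c=cam('wrist'); w=viewer.capture('wrist')[:,:,::-1]; cv2.imwrite('pics/w6.png',w)
np.savez('w6.npz',info=np.array([c],dtype=object),tool=o['tool_pos'],R=R)
t=viewer.capture('top')[:,:,::-1];s=viewer.capture('side')[:,:,::-1]; cv2.imwrite('pics/t6.png',t);cv2.imwrite('pics/s6.png',s)
K=np.array([611.3,32.8,174])-5.5*np.array([-.546,.174,.820]); print('pred knob',proj(c,K,True),proj(cam('top'),K),proj(cam('side'),K))
o=np.zeros((600,800,3),np.uint8); o[:480,:640]=w; o[400:,600:]=cv2.resize(t[220:270,260:310],(200,200),interpolation=2); o[:200,600:]=cv2.resize(s[190:240,290:340],(200,200),interpolation=2)
o[200:400,600:]=cv2.resize(t[280:380,170:270],(200,200),interpolation=2)
cv2.imwrite('pics/m6.png',o)
E
```

```text
time: 12.67
tool_pos: [412.0, 217.0, 81.5]
tcp_rot: [3.14, 0.001, 3.062]
contact_force: [0.9, 0.1, 0.1]
grip_width: 75.2
finger_force: 0.0
time: 13.33
tool_pos: [412.0, 217.0, 264.3]
tcp_rot: [3.139, 0.003, 3.062]
contact_force: [1.4, 0.2, 0.1]
grip_width: 66.3
finger_force: 0.0
time: 14.0
tool_pos: [497.9, 114.7, 262.0]
tcp_rot: [3.14, 0.001, 2.088]
contact_force: [-0.1, -0.3, 0.6]
grip_width: 37.1
finger_force: 0.0
time: 14.42
tool_pos: [551.4, 51.2, 261.9]
tcp_rot: [3.14, 0.001, 1.483]
contact_force: [0.3, -0.3, -0.1]
grip_width: 36.4
finger_force: 0.0
time: 15.08
tool_pos: [550.3, 52.1, 261.5]
tcp_rot: [2.545, 0.131, 1.45]
contact_force: [-0.8, -0.4, -0.3]
grip_width: 37.0
finger_force: 0.0
[ 0.048  0.246  1.899 -0.469  0.462  0.494]
[[ 0.11968764  0.82991061  0.54490665]
 [ 0.98415234 -0.02684498 -0.17528128]
 [-0.13083979  0.55725015 -0.81997147]]
pred knob [321.39268785 263.39502668] [291.01758461 237.16887127] [308.26722309 206.01850533]
```

View pics/m6.png

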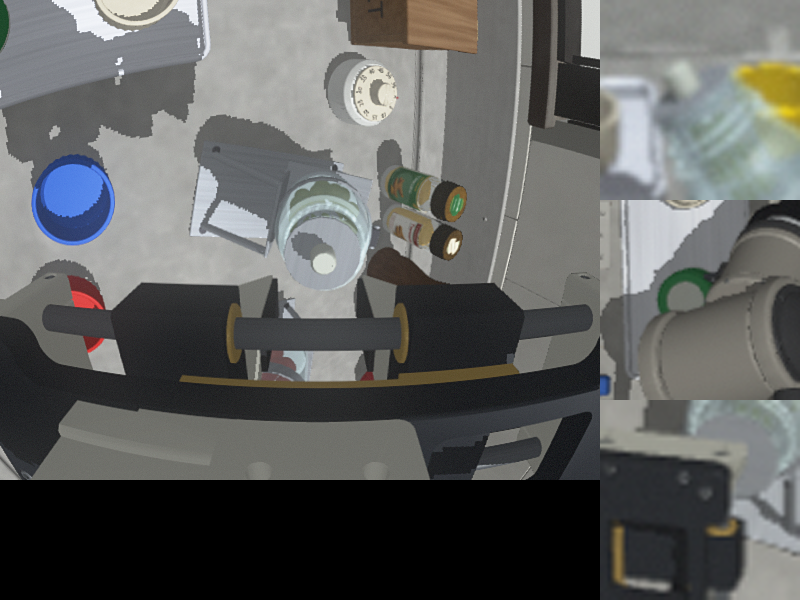

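The wrist view shows the knob at (324,263), about 1.5 mm off the prediction. The inset shows the cap on the tray with its disc up. Going down to the knob.

```bash
python3 -m creep '0.006 -0.0015 -0.005 0 0 0 40;0.006 -0.0018 -0.008 0 0 0 40;0.006 -0.0018 -0.008 0 0 0 40;0.006 -0.0018 -0.008 0 0 0 40;0.005 -0.0016 -0.007 0 0 0 40;0.003 -0.001 -0.0045 0 0 0 40;0.0015 -0.0005 -0.0025 0 0 0 40;0 0 0 0 0 0 40'
python3 - <<'E'
from h import *
o=readout.get_obs(); print(o['joint_positions'].round(3),o['tool_pos']); t=o['tool_pos']
u=np.array([-.546,.174,.820]);K=np.array([612.5,32.8,174.8]);v=t-K
print('tip basket z',t@u+350.9-71-66,'lat',v-(v@u)*u)
w=viewer.capture('wrist')[:,:,::-1]; cv2.imwrite('pics/w7.png',cv2.resize(w[180:420,160:480],(640,480)))
E
```

```text
time: 15.9
tool_pos: [584.7, 41.7, 217.7]
tcp_rot: [2.543, 0.131, 1.448]
contact_force: [-1.0, 0.1, -0.6]
grip_width: 36.5
finger_force: 0.0
[ 0.022  0.362  1.877 -0.55   0.367  0.566] [584.65835652  41.65897584 217.67886551]
tip basket z 80.42186884830687 lat [ 0.49775972 -0.17226254  0.31785705]
```

View pics/w7.png

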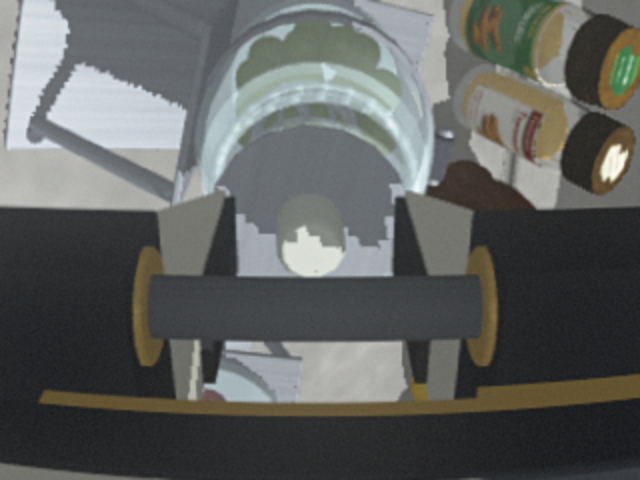

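The knob at (312,235) sits centred between the fingers. I'll go 2.5 mm deeper, pinch and draw it out.

```bash
python3 -m creep '0.0014 -0.0004 -0.002 0 0 0 40;0 0 0 0 0 0 40;0 0 0 0 0 0 0;0 0 0 0 0 0 0;0 0 0 0 0 0 0;0 0 0 0 0 0 0;0 0 0 0 0 0 0;0 0 0 0 0 0 0'
python3 -m creep '-0.0014 0.0004 0.002 0 0 0 0;-0.0027 0.0009 0.0041 0 0 0 0;-0.0027 0.0009 0.0041 0 0 0 0;0 0 0 0 0 0 0'
```

```text
time: 16.62
tool_pos: [585.5, 41.5, 216.5]
tcp_rot: [2.542, 0.131, 1.448]
contact_force: [-4.6, 0.5, 0.6]
grip_width: 14.6
finger_force: 30.0
time: 16.95
tool_pos: [579.2, 43.9, 228.1]
tcp_rot: [2.539, 0.13, 1.448]
contact_force: [0.3, -0.4, -1.5]
grip_width: 14.2
finger_force: 30.0
```

```bash
python3 -m creep '-0.0039 0.00125 0.0059 0 0 0 0;-0.0039 0.00125 0.0059 0 0 0 0;-0.0039 0.00125 0.0059 0 0 0 0;-0.0039 0.00125 0.0059 0 0 0 0;-0.0039 0.00125 0.0059 0 0 0 0;-0.0039 0.00125 0.0059 0 0 0 0;-0.0039 0.00125 0.0059 0 0 0 0;-0.0039 0.00125 0.0059 0 0 0 0'
python3 -m creep '-0.0039 0.00125 0.0059 0 0 0 0;-0.0020 0.0006 0.003 0 0 0 0;0 0 0 0 0 0 0'
python3 - <<'E'
from h import *
o=readout.get_obs(); print(o['joint_positions'].round(3),o['tool_pos'])
t=o['tool_pos'];u=np.array([-.546,.174,.820]); print('basket bottom above rim',t@u+350.9-144.7-143)
w=viewer.capture('wrist')[:,:,::-1]; s=viewer.capture('side')[:,:,::-1]
cv2.imwrite('pics/m8.png',np.hstack([cv2.resize(w,(400,300)),cv2.resize(s[130:280,270:470],(400,300),interpolation=2)]))
E
```

```text
time: 17.62
tool_pos: [547.6, 53.8, 274.8]
tcp_rot: [2.541, 0.131, 1.448]
contact_force: [-0.1, 0.8, -1.4]
grip_width: 14.5
finger_force: 30.0
time: 17.87
tool_pos: [542.0, 55.7, 284.0]
tcp_rot: [2.54, 0.13, 1.448]
contact_force: [-0.1, 0.2, -0.2]
grip_width: 14.1
finger_force: 30.0
[ 0.058  0.202  1.886 -0.437  0.512  0.464] [542.01652012  55.72806046 284.04244489]
basket bottom above rim 9.870467338078754
```

View pics/m8.png

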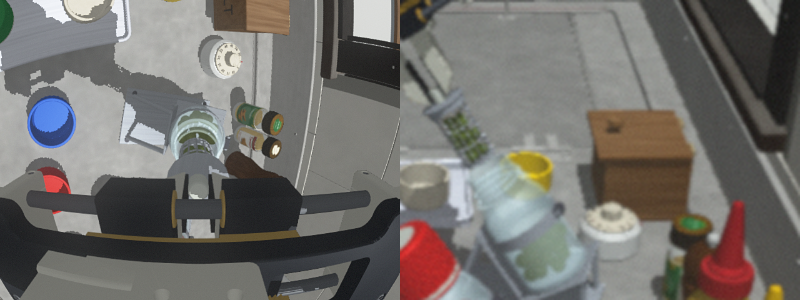

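The basket hangs just above the open mouth, in line with the jar axis (side inset around (465,130)), about 10 mm clear. Holding it to drain.

```bash
python3 -m creep '0 0 0 0 0 0 0;0 0 0 0 0 0 0;0 0 0 0 0 0 0;0 0 0 0 0 0 0;0 0 0 0 0 0 0;0 0 0 0 0 0 0;0 0 0 0 0 0 0;0 0 0 0 0 0 0'
python3 -m creep '0 0 0 0 0 0 0;0 0 0 0 0 0 0;0 0 0 0 0 0 0;0 0 0 0 0 0 0;0 0 0 0 0 0 0;0 0 0 0 0 0 0;0 0 0 0 0 0 0;0 0 0 0 0 0 0'
python3 -m creep '0 0 0 0 0 0 0;0 0 0 0 0 0 0;0 0 0 0 0 0 0;0 0 0 0 0 0 0;0 0 0 0 0 0 0;0 0 0 0 0 0 0;0 0 0 0 0 0 0;0 0 0 0 0 0 0'
python3 -m creep '0 0 0 0 0 0 0;0 0 0 0 0 0 0;-0.004 0.0012 0.006 0 0 0 0;-0.006 0.002 0.009 0 0 0 0;-0.006 0.002 0.009 0 0 0 0'
python3 -m creep '0.0032 0.0195 0.003 0.0231 0.0726 0 0;0.0032 0.0195 0.003 0.0231 0.0726 0 0;0.0032 0.0195 0.003 0.0231 0.0726 0 0;0.0032 0.0195 0.003 0.0231 0.0726 0 0;0.0032 0.0195 0 0.0231 0.0726 0 0;0.0032 0.0195 0 0.0231 0.0726 0 0;0.0032 0.0195 0 0.0231 0.0726 0 0;0.0032 0.0195 0 0.0231 0.0726 0 0'
python3 -m creep '0 0.002 -0.01 0 0 0 0;0 0 -0.02 0 0 0 0;0 0 -0.02 0 0 0 0;0 0 -0.02 0 0 0 0;0 0 -0.01 0 0 0 0;0 0 0 0 0 0 0;0 0 0 0 0 0 0'
python3 - <<'E'
from h import *
o=readout.get_obs(); R=Ro.from_euler('xyz',o['tcp_rot']).as_matrix(); z=R[:,2];print(o['joint_positions'].round(3),o['tool_pos'],z)
c=cam('wrist');w=viewer.capture('wrist')[:,:,::-1]; s=viewer.capture('side')[:,:,::-1]; cv2.imwrite('pics/w9.png',w);cv2.imwrite('pics/s9.png',s)
np.savez('w9.npz',info=np.array([c],dtype=object),tool=o['tool_pos'],R=R)
print('pred ram rim',proj(c,(549.6,219.5,38),True),proj(cam('side'),(549.6,219.5,38)),'basket bottom',proj(c,o['tool_pos']+144.5*z,True),proj(cam('side'),o['tool_pos']+144.5*z))
cv2.imwrite('pics/m9.png',np.hstack([cv2.resize(w[0:360,80:560],(480,360)),cv2.resize(s[110:260,200:333],(320,360),interpolation=2)]))
E
```

```text
time: 18.63
tool_pos: [542.1, 55.5, 283.0]
tcp_rot: [2.541, 0.131, 1.448]
contact_force: [-0.1, -0.0, -0.8]
grip_width: 14.9
finger_force: 30.0
time: 19.3
tool_pos: [542.1, 55.5, 283.0]
tcp_rot: [2.541, 0.131, 1.448]
contact_force: [0.5, 0.2, -0.9]
grip_width: 14.5
finger_force: 30.0
time: 19.97
tool_pos: [542.1, 55.5, 283.0]
tcp_rot: [2.541, 0.131, 1.448]
contact_force: [0.5, -0.0, -0.4]
grip_width: 14.7
finger_force: 30.0
time: 20.38
tool_pos: [525.6, 60.9, 307.8]
tcp_rot: [2.541, 0.131, 1.448]
contact_force: [0.4, 0.2, -1.3]
grip_width: 14.7
finger_force: 30.0
time: 21.05
tool_pos: [551.4, 218.2, 321.0]
tcp_rot: [3.14, -0.0, 1.491]
contact_force: [0.3, 0.1, -0.7]
grip_width: 14.6
finger_force: 30.0
time: 21.63
tool_pos: [551.6, 218.6, 239.7]
tcp_rot: [3.138, 0.002, 1.49]
contact_force: [0.3, 0.3, -1.5]
grip_width: 14.7
finger_force: 30.0
[ 0.25   0.509  1.409 -0.003  1.221  0.332] [551.58664677 218.61430505 239.6689814 ] [ 0.00366456 -0.00245438 -0.99999027]
pred ram rim [313.65899023 224.98959501] [281.47492086 216.59835113] basket bottom [317.11702488 247.42010478] [281.85188653 196.60971785]
```

View pics/m9.png

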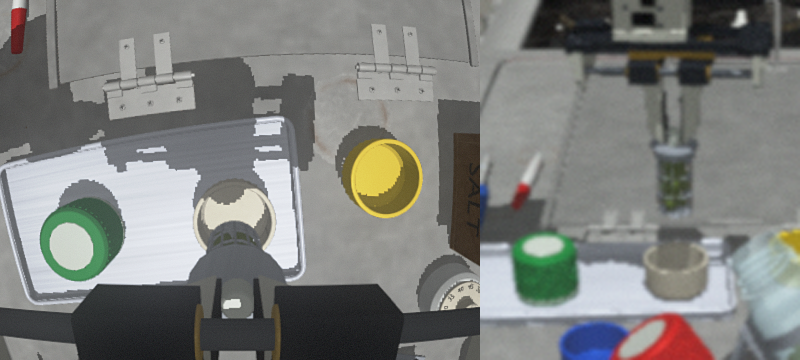

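The wrist crop shows the cap upright at (80,240), the ramekin rim at about (234,219) and the basket held upright. The ramekin may be a few mm further in +y than measured, so I'll check with rim fits.

Run:
```python
from h import *
c=tuple(np.load('w9.npz',allow_pickle=True)['info'][0])
w=cv2.imread('pics/w9.png'); h=cv2.cvtColor(w,cv2.COLOR_BGR2HSV)
m=cv2.inRange(h,(12,18,60),(35,120,255)); r=np.zeros_like(m); r[165:280,262:370]=m[165:280,262:370]
r=cv2.morphologyEx(r,cv2.MORPH_CLOSE,np.ones((5,5)))
cn=max(cv2.findContours(r,0,2)[0],key=cv2.contourArea)[:,0]; print(cn.min(0),cn.max(0))
hull=cv2.convexHull(cn)[:,0].astype(float)
up=hull[hull[:,1]<222]
# outer rim, upper part: rays onto z=38, circle fit with radius 34
p=np.array([plane(c,*q,38,True)[:2] for q in up])
from scipy.optimize import least_squares
f=least_squares(lambda s:np.hypot(p[:,0]-s[0],p[:,1]-s[1])-34,[550,220],loss='soft_l1'); print(len(p),f.x,np.abs(f.fun).mean())
t=cv2.imread('pics/top0.png'); ct=cam('top')
m=cv2.inRange(cv2.cvtColor(t,cv2.COLOR_BGR2HSV),(12,18,60),(35,120,255));r=np.zeros_like(m);r[250:290,195:235]=m[250:290,195:235]
cn=max(cv2.findContours(r,0,2)[0],key=cv2.contourArea)
p=np.array([plane(ct,*q,38)[:2] for q in cv2.convexHull(cn)[:,0].astype(float)])
f=least_squares(lambda s:np.hypot(p[:,0]-s[0],p[:,1]-s[1])-34,[550,220],loss='soft_l1'); print(len(p),f.x,np.abs(f.fun).mean())
```

```text
[273 179] [355 249]
18 [550.22215448 222.43317679] 0.5593843192034262
25 [548.89076175 220.29145243] 0.6343716476735125
```

```bash
python3 -m creep '-0.002 0.003 -0.005 -0.002 -0.003 0 0;0 0 -0.01 0 0 0 0;0 0 -0.012 0 0 0 0;0 0 -0.012 0 0 0 0;0 0 -0.012 0 0 0 0;0 0 -0.012 0 0 0 0;0 0 -0.008 0 0 0 0;0 0 0 0 0 0 0'
python3 -m creep '0 0 -0.005 0 0 0 0;0 0 -0.003 0 0 0 0;0 0 0 0 0 0 0'
python3 -m creep '0 0 -0.0015 0 0 0 0;0 0 0 0 0 0 0'
python3 -m creep '0 0 -0.0015 0 0 0 0;0 0 0 0 0 0 0'
```

```text
time: 22.4
tool_pos: [548.7, 221.5, 165.8]
tcp_rot: [3.139, 0.005, 1.49]
contact_force: [0.4, -0.1, -0.9]
grip_width: 14.4
finger_force: 30.0
time: 22.65
tool_pos: [549.7, 221.7, 159.8]
tcp_rot: [3.136, 0.004, 1.489]
contact_force: [0.2, -0.0, -2.0]
grip_width: 14.9
finger_force: 30.0
time: 22.82
tool_pos: [549.9, 221.7, 158.7]
tcp_rot: [3.135, 0.004, 1.489]
contact_force: [0.2, -1.1, -1.1]
grip_width: 14.5
finger_force: 30.0
time: 22.98
tool_pos: [549.7, 221.7, 157.1]
tcp_rot: [3.135, 0.004, 1.489]
contact_force: [-0.6, -0.7, -0.7]
grip_width: 14.3
finger_force: 30.0
```

```bash
python3 -m creep '0 0 -0.0015 0 0 0 0;0 0 0 0 0 0 0'
python3 -m creep '0 0 -0.0015 0 0 0 0;0 0 0 0 0 0 0'
python3 -m creep '0 0 -0.001 0 0 0 0;0 0 0 0 0 0 0'
python3 -m creep '0 0 -0.001 0 0 0 0;0 0 0 0 0 0 0'
```

```text
time: 23.15
tool_pos: [549.7, 221.7, 155.3]
tcp_rot: [3.136, 0.004, 1.489]
contact_force: [-0.7, 0.3, -1.3]
grip_width: 14.9
finger_force: 30.0
time: 23.32
tool_pos: [549.6, 221.7, 153.7]
tcp_rot: [3.136, 0.004, 1.489]
contact_force: [-0.1, 0.1, -1.4]
grip_width: 14.6
finger_force: 30.0
time: 23.48
tool_pos: [549.7, 221.7, 152.8]
tcp_rot: [3.136, 0.004, 1.489]
contact_force: [0.8, -0.3, -0.9]
grip_width: 14.6
finger_force: 30.0
time: 23.65
tool_pos: [549.8, 221.7, 152.0]
tcp_rot: [3.135, 0.004, 1.489]
contact_force: [-0.6, 0.1, -1.2]
grip_width: 14.6
finger_force: 30.0
```

```bash
python3 -m creep '0 0 -0.001 0 0 0 0;0 0 0 0 0 0 0'
python3 -m creep '0 0 -0.001 0 0 0 0;0 0 0 0 0 0 0'
```

```text
time: 23.82
tool_pos: [550.0, 221.9, 151.7]
tcp_rot: [3.134, 0.003, 1.489]
contact_force: [-0.2, 0.8, 2.9]
grip_width: 14.6
finger_force: 30.0
time: 23.98
tool_pos: [550.3, 222.0, 151.5]
tcp_rot: [3.133, 0.003, 1.489]
contact_force: [-1.8, 0.2, 8.5]
grip_width: 14.6
finger_force: 30.1
```

Contact is at the expected height (151.7). Easing off, opening and retreating upward.

```bash
python3 -m creep '0 0 0.001 0 0 0 0;0 0 0 0 0 0 0;0 0 0 0 0 0 25;0 0 0 0 0 0 35;0 0 0 0 0 0 45;0 0 0 0 0 0 45;0 0 0 0 0 0 45'
python3 -m creep '0 0 0.004 0 0 0 45;0 0 0.006 0 0 0 45;0 0 0.01 0 0 0 45;0 0 0.015 0 0 0 45;0 0 0.02 0 0 0 45;0 0 0.02 0 0 0 45;0 0 0.02 0 0 0 45;0 0 0.015 0 0 0 45'
python3 -m creep '-0.015 -0.01 0.01 0 0 0 45;-0.02 -0.015 0.01 0 0 0 45;-0.025 -0.02 0 0 0 0 45;-0.025 -0.02 0 0 0 0 45;-0.025 -0.02 0 0 0 0 45;-0.02 -0.02 0 0 0 0 45;-0.01 -0.01 0 0 0 0 45;0 0 0 0 0 0 45'
python3 - <<'E'
from h import *
o=readout.get_obs(); print(o['joint_positions'].round(2))
t=viewer.capture('top')[:,:,::-1]; s=viewer.capture('side')[:,:,::-1]
cv2.imwrite('pics/m10.png',np.hstack([cv2.resize(t[150:390,160:480],(480,360)),cv2.resize(s[180:300,180:287],(320,360),interpolation=2)]))
E
```

```text
time: 24.57
tool_pos: [549.6, 221.6, 150.6]
tcp_rot: [3.136, 0.004, 1.489]
contact_force: [0.3, 0.5, 0.3]
grip_width: 40.2
finger_force: 0.0
time: 25.23
tool_pos: [550.1, 221.8, 264.1]
tcp_rot: [3.132, 0.003, 1.489]
contact_force: [-0.9, -0.5, 0.1]
grip_width: 41.3
finger_force: 0.0
time: 25.9
tool_pos: [407.9, 105.4, 282.3]
tcp_rot: [3.134, 0.004, 1.488]
contact_force: [1.3, 0.2, 1.0]
grip_width: 41.4
finger_force: 0.0
[ 0.07  0.16  1.8  -0.01  1.17  0.16]
```

View pics/m10.png

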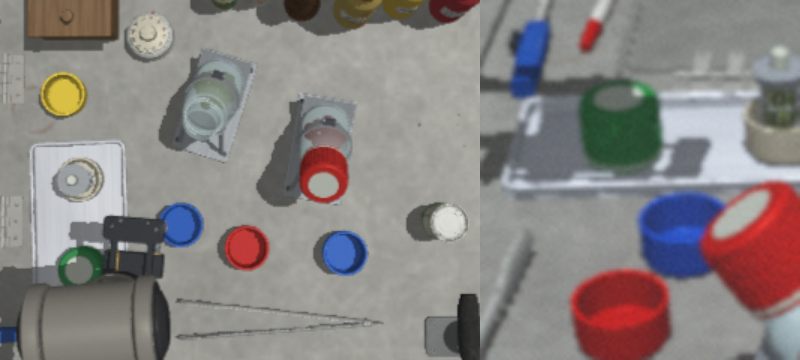

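The basket stands upright in the cream ramekin at (78,180), and the cap lies flat, open side down, at (82,266). The timer, tin and red jar haven't moved, and the gripper is clear of everything.

```bash
python3 -c "from plant import order;print(order.close_job())"
```

```text
the job is handed in; nothing more can be done
None
```

The cap is unscrewed and flat on the tray, open side down. The strainer basket drained about two seconds and stands upright in the ramekin, and the job was handed in at about 26 s with no verdict shown.

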